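Hang the meat mallet in its stand

ROBOT

A 6-joint arm with a two-finger parallel gripper is mounted at the origin on a cart in front of the work surface, level with it; the furniture and walls round the work are solid. World frame = base frame: x ahead of the robot, y to its left, z up, the work surface at z = 0. Lengths are in m, angles in rad, forces in N, time in s.
With the tool pointing down it reaches from about 0.35 to 0.975 m from the base axis. Payload 4.9 kg.
Tool frame: the origin (TCP) lies midway between the tips of the shut fingers; the grasp point (between the pads) lies 19 mm behind it; z points along the fingers, y is the direction in which the jaws open and shut (so a half turn about z gives the same grasp; the last joint's range is limited). The gripper opens to 85 mm and grips with 20 to 120 N. Pads are 22 mm wide; open, the fingers measure 114 mm over their backs; the gripper's body (76 mm by 85 mm) begins 54 mm behind the grasp point. The pads swing forward as they close: fully open they stand 13 mm farther back than shut.
Start: joints at [-1.348, 0.053, 1.613, -0, 1.476, -0.119], TCP at [0.209, -0.589, 0.231] pointing down, gripper open.
Joint ranges: [-3.01, 3.01], [-1.01, 2.22], [0.06, 2.58], [-1.02, 4.17], [0.09, 2.62], [-3.14, 3.14]. Speed limits (rad/s): [2.57, 2.57, 3.14, 3.14, 3.14, 3.14].

INTERFACE

Orientations are given as a unit quaternion [w, x, y, z].
In Python, from plant import state, grab_frame, camera_params, job_done, boxes_of gives the robot as it stands.
- The arm moves only by the tool step_arm, never from a script. Its argument "steps" is a list of rows, each a list of 4 numbers: the shift along the tool's x, y, z in mm, then the turn about the tool's z in degrees. A call has 1 to 8 rows; each row shifts and turns the pose as measured when the row begins, along the tool's axes as they then stand; what a row does not reach is not made up. A row lasts 1/10 s, in which the tool goes at most 50 mm and 8.59 degrees, less where a joint would pass 70% of its speed; a pose out of reach is approached as far as the arm can. A call is refused whole if a number of a shift passes 50 or a number of a turn 8.59, either way. A call with a gripper value outside its range is refused whole. "claw" is the opening in per cent of the stroke, from 0 (shut) to 100 (fully open), set as the call begins (left out, the last holds). The fingers move at their own pace and stop on an object; the grip force is fixed at half the most. Time passes only in rows, so rows that do not move let the fingers close. It gives the time, the measured TCP pose, the force and the opening at its end, in the units of the state.
- state(): the state, without advancing time (a new reading comes with each control period).
- grab_frame(name): name is "scene" or "top"; returns (picture, depth): 384x512x3 uint8, red, green, blue; 384x512 float32, m along the optical axis (not along the pixel's ray), 0 where there is no reading.
- camera_params(name): a dict with "mtx" (3x3 intrinsics, pixels), "extrinsics" (4x4, takes a point from camera to world coordinates). Camera axes: x right, y down, z forward; pixel columns grow to the right and rows downward; lengths in m; the calibration is good to about 2 mm. A picture is of the moment at which its call begins. camera_params takes no time and is no camera call.
- job_done(): hands the job in, once; it reports no verdict.
Trained networks look in the newest picture that a camera, given by its name, has taken for a name from the list of things; names that differ only in an ending like _2 or _b are one class to them, and where a whole thing is asked for, a point or a joint stands for the part that bears it (a point fixed in the world has none). Each returns a list of dicts, best first, with "p" (0 to 1); they miss things now and then, are a little off and sometimes report something else, mostly with a low value. They report only what shows in the picture. A call takes as long as a camera call.
- boxes_of(camera, label): "box" ([left, top, width, height] in pixels, round what is visible of it).
The state is a dict: "time": time; "joint_pos": joint angles; "joint_vel": joint speeds; "joint_efforts": joint torques, N m; "tool_pos": TCP position; "tool_rot": TCP orientation; "contact_force": force on the tool from outside, world axes, zero at the start; "ft_torque": the same for the moment, N m; "gripper_width": opening from 0.0 (shut) to 1.0 (fully open).
Only numpy, scipy, OpenCV 4.12 (cv2) and the standard library are available. Lean on these libraries where they do the work, as an engineer would, in place of code of your own. Each camera call takes 0.05 s, during which the arm holds its last target. There are 200 camera calls.

TASK

Put the meat mallet away: grip it firmly by the flat red end of its handle and lift it roughly level, well clear of the worktop. Then loosen your grip just enough that the heavy head swings down and the mallet hangs straight from your fingers, and tighten again. Slip its rod well into the slot of the stand, so that the red collar rests on both prongs behind their lips, and let go, leaving it hanging there and the things around undisturbed.

Things in the scene. Friction and masses are not known exactly. Their poses are not given: they have to be found in the camera images.
- mallet_grip (a point): Centre of the flat red end of the meat mallet's handle, where to grip it: a flat-sided block 36 mm along x, 14 mm in y, 22 mm in z. It starts 22 mm above the worktop, the handle level. Axes of the mallet: x along the handle from the head to this end, y level across the handle (the line to close the fingers along), z up as it lies. Hanging, the mallet needs 190 mm of height below this point.
- mallet_collar (a point): Centre of the mallet's round red hanging collar, a disc 44 mm in diameter and 6 mm thick on the handle, 45 mm from the grip point towards the head; axes as for the mallet. A 12 mm round steel rod runs on from it to the head, whose end lies 142 mm beyond it.
- mallet_head (a point): Centre of the mallet's aluminium head, a block 44 mm along the handle, 70 mm in y and 44 mm in z, 165 mm from the grip point; axes as for the mallet.
- stand_slot (a point): Where the mallet is to hang, level with the upper faces of the stand's two level black rubber-sleeved prongs (12 mm wide, 10 mm high), 175 mm above the worktop. Axes: x along the prongs from their open tips to the post, z up. The slot is 22 mm wide, open at the front (-x), flares from x = -60 to -85 mm, and is closed at x = +18 mm; a 5 mm lip crosses each prong top at x = -54 mm to keep the collar in.
- tuna_tin: bystander, to be left alone: a low tin 75 mm in diameter, 58 mm high; origin at the centre of its underside
- honey_jar: bystander, to be left alone: a honey jar with a red lid, 65 mm in diameter, 100 mm high; origin at the centre of its underside
- jam_jar: bystander, to be left alone: a jam jar with a red lid, 66 mm in diameter, 100 mm high; origin at the centre of its underside
- spice_c: bystander, to be left alone: a spice jar with a dark cap, 41 mm in diameter, 105 mm high; origin at the centre of its underside
- mug_blue: bystander, to be left alone: a cream mug, 84 mm in diameter (122 mm with its handle), 106 mm high; origin at the centre of its underside
- mallet: The whole mallet: 205 mm long, about 0.18 kg; origin 22 mm below mallet_grip as it lies. Its centre of mass lies about 155 mm from mallet_grip towards the head: a firm grip (30 N or more, pads over the flat block) holds it level; a grip of 5 to 12 N (less may drop it) still carries it, sagging up to 20 mm, but lets the head swing down about the line through the fingers.
- stand: The whole hanging stand, fixed: origin on the worktop 175 mm right below stand_slot, same axes. Wooden foot 14 mm thick, from x = -60 to +105 mm and 55 mm to either side; an 18 mm post at x = +78 mm carries the prongs; nothing rises above the prongs and their 5 mm lips. The rod enters from the front with the collar above.

How it is judged:
On the way, in this order (a step that is already met when the one before it is completed fails the run):
1. the mallet is held in the fingers, lifted roughly level (within about 35 degrees) with the middle of its head at least 80 mm above the worktop (height (world z) of mallet_head above 0.08 m and angle between mallet_grip's own x axis and vertical between 0.96 and 2.18 rad and contact force between the fingers and mallet above 0.3 N), for 0.2 s.
2. the mallet hangs head down from the fingers, within about 26 degrees of straight, clear of the worktop (angle between mallet_grip's own x axis and vertical below 0.45 rad and height (world z) of mallet_grip above 0.195 m and contact force between the fingers and mallet above 0.3 N), for 0.3 s.
At the end, for the whole second after the job is handed in: The mallet hangs head down (within about 14 degrees, at most rocking slightly, under 0.15 m/s), released, in the stand: its collar rests on both prongs (its centre at most 13 mm above their tops), the rod is in the slot within 36 mm in front of or 22 mm behind the marked place (x of mallet_collar in the frame of stand_slot between -0.036 and 0.022 m and y of mallet_collar in the frame of stand_slot between -0.012 and 0.012 m and z of mallet_collar in the frame of stand_slot between -0.003 and 0.013 m and angle between mallet_grip's own x axis and vertical below 0.25 rad and contact force between mallet and stand above 0.5 N and linear speed of mallet below 0.15 m/s); the robot touches nothing.
It fails at once if a bystander (tin, jar, spice jar or mug) was moved by more than 30 mm (distance of any of tuna_tin, honey_jar, jam_jar, spice_c, mug_blue from where it was at the start of the episode above 0.03 m).
It also fails if it takes over 58 s, if anything falls off the work surface, if the arm or the gripper's body presses on something with over 40 N, if the wrist force passes 120 N, or if a joint passes its speed limit or range.

## Working session

There is one attempt and no reset: what is moved stays moved. The work goes in short steps, Python scripts to look and compute and a tool call to move; the robot and the scene stay as the last step left them, time stands still between calls to the robot, and variables do not carry over. Pictures are saved under pics/ and viewed, about 8 in all and at most 12, crops included, and the job is handed in when it is done.

Besides the shell and the picture viewer there is one more tool, called after "Request:" by a JSON object that holds its "api" and its "payload", one argument or row to a line. step_arm: Moves the arm, as the interface text tells. Its arguments: {"type":"object","properties":{"steps":{"type":"array"},"claw":{"type":"number"}},"required":["steps"]}

```bash
mkdir -p pics
cat > h.py <<'E'
import numpy as np, cv2
from plant import *
def grab(c):
    im,d=grab_frame(c); p=camera_params(c); K=np.array(p["mtx"]);T=np.array(p["extrinsics"])
    v,u=np.mgrid[0:384,0:512]
    P=np.stack([(u-K[0,2])/K[0,0]*d,(v-K[1,2])/K[1,1]*d,d],-1)@T[:3,:3].T+T[:3,3]
    P[d==0]=np.nan
    return im,d,P
def save(im,n): cv2.imwrite(f"pics/{n}.png",cv2.cvtColor(im,cv2.COLOR_RGB2BGR))
E
python3 - <<'E'
from h import *
np.set_printoptions(precision=4,suppress=True)
s=state();print(s["time"],s["tool_pos"],s["tool_rot"],s["gripper_width"])
L=["mallet","mallet_grip","mallet_collar","mallet_head","stand","tuna_tin","honey_jar","jam_jar","spice_c","mug_blue"]
ims=[]
for c in ("scene","top"):
    im,d,P=grab(c);np.save(c+"P.npy",P);np.save(c+"I.npy",im);ims.append(im)
    print(c,camera_params(c)["extrinsics"][:3])
    for l in L:
        for b in boxes_of(c,l)[:2]:
            x,y,w,h=b["box"];cu,cv=int(x+w/2),int(y+h/2)
            if b["p"]>.3: print(l,round(b["p"],2),np.round(b["box"],0),P[min(cv,383),min(cu,511)])
save(cv2.resize(np.vstack(ims),None,fx=.78,fy=.78) if 0 else np.vstack(ims)[:, :],"a")
save(ims[0],"s");save(ims[1],"t")
E
```

```text
0.0 [ 0.2094 -0.5882  0.2301] [-0.001   0.9854  0.1701 -0.    ] 1.001411237766692
scene [[-0.3339 -0.773   0.5394 -0.0996]
 [-0.9426  0.2802 -0.1818  0.3386]
 [-0.0106 -0.5691 -0.8222  1.1862]]
mallet 0.47 [330. 192.  30.  25.] [ 0.5167 -0.1473  0.0418]
mallet_grip 0.78 [330. 191.  26.  24.] [ 0.529  -0.148   0.0297]
mallet_collar 0.53 [330. 191.  28.  30.] [ 0.5171 -0.1458  0.0302]
mallet_head 0.68 [330. 191.  30.  25.] [ 0.5188 -0.1478  0.0445]
stand 0.8 [209. 200.  61.  72.] [0.5332 0.2024 0.0177]
tuna_tin 0.67 [270. 153.  20.  25.] [ 0.7258 -0.0072  0.0551]
honey_jar 0.66 [146. 221.  28.  28.] [0.5712 0.4269 0.1034]
jam_jar 0.6 [144. 240.  28.  31.] [0.5094 0.4466 0.0981]
spice_c 0.69 [145. 276.  18.  27.] [0.4101 0.4766 0.1041]
mug_blue 0.84 [179. 182.  40.  36.] [0.6495 0.2889 0.1062]
top [[ 0.279  -0.8241  0.493  -0.1569]
 [-0.9603 -0.2418  0.1394 -0.1312]
 [ 0.0043 -0.5123 -0.8588  1.4626]]
mallet 0.75 [289. 222.  58.  20.] [ 0.5542 -0.1877  0.0031]
mallet_grip 0.97 [292. 220.  57.  20.] [ 0.5678 -0.1936 -0.0033]
mallet_head 0.62 [293. 220.  56.  23.] [ 0.5624 -0.198   0.0015]
tuna_tin 0.93 [276. 164.  25.  26.] [nan nan nan]
tuna_tin 0.63 [201. 178.  20.  40.] [0.5767 0.2601 0.0076]
honey_jar 0.64 [161. 168.  19.  22.] [0.5672 0.4123 0.0981]
spice_c 0.71 [129. 200.  21.  20.] [0.4101 0.4724 0.0954]
spice_c 0.66 [202. 180.  18.  42.] [0.2223 0.0695 0.7028]
mug_blue 0.74 [196. 154.  26.  27.] [0.7058 0.3127 0.0237]
```

Run:
```python
from h import *
a=np.load("sceneI.npy")[140:310,120:400];b=np.load("topI.npy")[130:270,110:390]
save(np.vstack([cv2.resize(a,(560,340)),cv2.resize(b,(504,252))[:, :] if 0 else cv2.resize(b,(560,260))]),"c")
```

```text
(no output)
```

View pics/c.png

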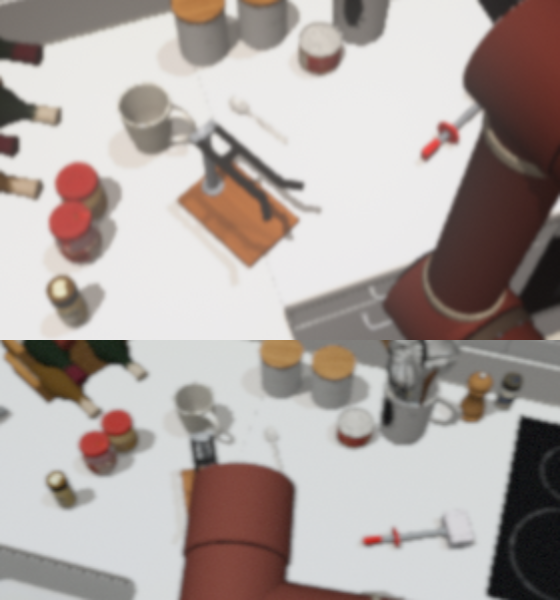

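The upper half (scene) shows the stand with its prongs opening to the lower right and the mallet's red end beside the arm. The lower half (top) shows the whole mallet, with the grip near px (295,238) and the head near (339,231). Next I'll measure both from colour and depth.

Run:
```python
from h import *
np.set_printoptions(precision=4,suppress=True)
I=np.load("topI.npy").astype(int);P=np.load("topP.npy");S=np.load("sceneI.npy").astype(int);Q=np.load("sceneP.npy")
def red(I):return (I[...,0]>130)&(I[...,1]<110)&(I[...,2]<110)
for n,I_,P_,(u0,u1,v0,v1) in (("top",I,P,(285,330,220,255)),("scene",S,Q,(322,352,185,225))):
    m=red(I_);k=np.zeros_like(m);k[v0:v1,u0:u1]=1;m&=k
    v,u=np.nonzero(m);print(n,len(u),u.min(),u.max(),v.min(),v.max())
    print(np.c_[u,v,P_[m]*1000].astype(float)[::max(1,len(u)//25)].round(0).tolist() if 0 else np.c_[u,v,np.nan_to_num(P_[m])*1000].round(0).astype(int)[::max(1,len(u)//30)].tolist())
# head top
m=np.abs(P[...,2]-.044)<.008;k=np.zeros_like(m);k[210:260,325:355]=1;m&=k
print("head",m.sum(),np.nanmedian(P[m],0),P[m].min(0),P[m].max(0))
# prongs
m=(Q[...,2]>.155)&(Q[...,2]<.19);k=np.zeros_like(m);k[190:270,205:285]=1;m&=k
v,u=np.nonzero(m);print("prongs",len(u));print(np.c_[u,v,Q[m]*1000,S[m].sum(-1)].round(0).astype(int)[::3].tolist())
# foot
h=cv2.cvtColor(S.astype(np.uint8),cv2.COLOR_RGB2HSV)
m=(h[...,1]>110)&(h[...,0]<18)&(np.abs(Q[...,2]-.014)<.01);k=np.zeros_like(m);k[190:280,205:275]=1;m&=k
r=cv2.minAreaRect((Q[m][:,:2]*1000).astype(np.float32));print("foot",m.sum(),r,cv2.boxPoints(r).round())
```

```text
top 49 292 309 233 240
[[307, 233, 520, -147, 40], [307, 234, 517, -148, 40], [308, 234, 516, -152, 43], [307, 235, 517, -149, 31], [308, 235, 515, -153, 38], [294, 236, 496, -103, 37], [295, 236, 499, -107, 34], [296, 236, 500, -111, 35], [297, 236, 502, -114, 31], [298, 236, 502, -118, 34], [299, 236, 504, -121, 31], [307, 236, 515, -150, 26], [308, 236, 508, -154, 44], [292, 237, 490, -97, 37], [293, 237, 492, -101, 35], [294, 237, 496, -104, 29], [295, 237, 496, -108, 32], [296, 237, 498, -111, 28], [297, 237, 497, -115, 34], [298, 237, 501, -119, 28], [299, 237, 499, -122, 35], [300, 237, 504, -126, 26], [307, 237, 513, -151, 22], [308, 237, 507, -155, 38], [309, 237, 507, -158, 40], [292, 238, 488, -98, 33], [293, 238, 492, -101, 28], [294, 238, 493, -105, 27], [295, 238, 491, -109, 33], [296, 238, 496, -112, 26], [297, 238, 496, -116, 28], [298, 238, 495, -120, 31], [299, 238, 497, -123, 29], [300, 238, 501, -127, 24], [307, 238, 511, -152, 17], [308, 238, 504, -156, 35], [309, 238, 505, -159, 35], [292, 239, 489, -99, 22], [293, 239, 489, -102, 25], [294, 239, 490, -106, 25],
[... 8082 characters left out ...]
, 427, 191, 176, 219], [250, 240, 426, 197, 177, 225], [253, 240, 423, 189, 176, 249], [252, 241, 422, 193, 175, 212], [250, 242, 421, 199, 175, 274], [253, 242, 418, 191, 175, 220], [251, 243, 417, 197, 175, 233], [254, 243, 413, 190, 178, 234], [252, 244, 414, 195, 173, 217], [251, 245, 411, 199, 176, 249], [254, 245, 407, 192, 177, 225], [253, 246, 407, 195, 174, 214], [251, 247, 404, 201, 178, 284], [254, 247, 402, 194, 177, 223], [252, 248, 402, 199, 174, 233], [255, 248, 399, 192, 176, 265], [253, 249, 399, 197, 173, 243]]
foot 1156 ((507.185302734375, 213.51840209960938), (158.64303588867188, 103.13091278076172), 26.430009841918945) [[413. 224.]
 [459. 132.]
 [601. 203.]
 [555. 295.]]
```

```bash
cat > mv.py <<'E'
import sys
from h import *
def cur():
    s=state();w,x,y,z=s["tool_rot"]
    R=np.array([1-2*(y*y+z*z),2*(x*y+w*z)]);return np.array(s["tool_pos"]),np.arctan2(R[1],R[0])
# target x y z(m) yaw(deg) rows
def plan(t,yaw,n):
    p,a=cur();t=np.array(t);da=(np.radians(yaw)-a+np.pi)%(2*np.pi)-np.pi
    for i in range(n):
        d=(t-p)/(n-i)*1000;c,s=np.cos(a),np.sin(a)
        print([round(float(v),1) for v in (c*d[0]+s*d[1],s*d[0]-c*d[1],-d[2],-np.degrees(da)/n)])
        p=p+d/1000;a+=da/n
if __name__=="__main__":
    v=list(map(float,sys.argv[1:]));print(*cur(),state()["gripper_width"]);plan(v[:3],v[3],int(v[4]))
E
python3 mv.py .496 -.112 .15 115.5 16
python3 - <<'E'
from h import *
from scipy.optimize import minimize
Q=np.load("sceneP.npy");S=np.load("sceneI.npy").astype(int)
m=(Q[...,2]>.168)&(Q[...,2]<.182)&(S.sum(-1)<300);k=np.zeros_like(m);k[200:232,205:285]=1;m&=k
p=Q[m][:,:2]*1000
def f(t):
    a=np.radians(t[0]);c=np.array([487,203.5])
    r=p-c;y=-np.sin(a)*r[:,0]+np.cos(a)*r[:,1]-t[1];x=np.cos(a)*r[:,0]+np.sin(a)*r[:,1]
    k=(x>-55)&(x<12)
    return np.abs(np.abs(y[k])-17).mean()
r=minimize(f,[26.4,0],method="Nelder-Mead");print(r.x,r.fun)
E
```

```text
[ 0.20948814 -0.58882044  0.23130808] 0.341787247604965 1.002836079259603
[26.9, -22.1, 5.1, -6.0]
[29.0, -19.1, 5.1, -6.0]
[30.9, -16.0, 5.1, -6.0]
[32.4, -12.7, 5.1, -6.0]
[33.5, -9.3, 5.1, -6.0]
[34.3, -5.7, 5.1, -6.0]
[34.7, -2.1, 5.1, -6.0]
[34.7, 1.5, 5.1, -6.0]
[34.4, 5.2, 5.1, -6.0]
[33.7, 8.7, 5.1, -6.0]
[32.6, 12.2, 5.1, -6.0]
[31.1, 15.5, 5.1, -6.0]
[29.3, 18.7, 5.1, -6.0]
[27.2, 21.7, 5.1, -6.0]
[24.8, 24.4, 5.1, -6.0]
[22.1, 26.8, 5.1, -6.0]
[24.43640997 -0.20608785] 2.6653964303508926
```

Request:
{"api": "step_arm", "payload": {
  "steps": [
    [27,-22,2,-6],
    [29,-19,2,-6],
    [31,-16,2,-6],
    [32,-13,2,-6],
    [33,-9,2,-6],
    [34,-6,2,-6],
    [35,-2,2,-6],
    [35,1,2,-6]
  ]
}}

```text
time: 1.9
tool_pos: [0.3513, -0.344, 0.2151]
tool_rot: [0.002, 0.824, 0.567, -0.0]
contact_force: [0.5, -0.4, 0.3]
gripper_width: 1.001
```

Request:
{"api": "step_arm", "payload": {
  "steps": [
    [34,5,5,-6],
    [34,9,5,-6],
    [33,12,5,-6],
    [31,15,5,-6],
    [29,19,5,-6],
    [27,22,5,-6],
    [25,24,5,-6],
    [22,27,5,-6]
  ]
}}

```text
time: 2.7
tool_pos: [0.4893, -0.0897, 0.1757]
tool_rot: [0.005, 0.507, 0.862, -0.001]
contact_force: [-0.5, -0.6, -0.0]
gripper_width: 0.999
```

```bash
python3 mv.py .496 -.112 .13 115.5 6
python3 - <<'E'
from h import *
a,_,P=grab("scene");b,_,Q=grab("top");np.save("sceneP.npy",P);np.save("sceneI.npy",a);np.save("topP.npy",Q);np.save("topI.npy",b)
save(np.hstack([cv2.resize(a[140:290,200:400],(400,300)),cv2.resize(b[140:290,200:400],(400,300))]),"d")
E
```

```text
[ 0.48934687 -0.08968237  0.17573404] 2.0781686075182177 0.9986709429539937
[-3.8, -0.8, 7.6, 0.6]
[-3.8, -0.8, 7.6, 0.6]
[-3.8, -0.8, 7.6, 0.6]
[-3.8, -0.7, 7.6, 0.6]
[-3.8, -0.7, 7.6, 0.6]
[-3.8, -0.6, 7.6, 0.6]
```

View pics/d.png

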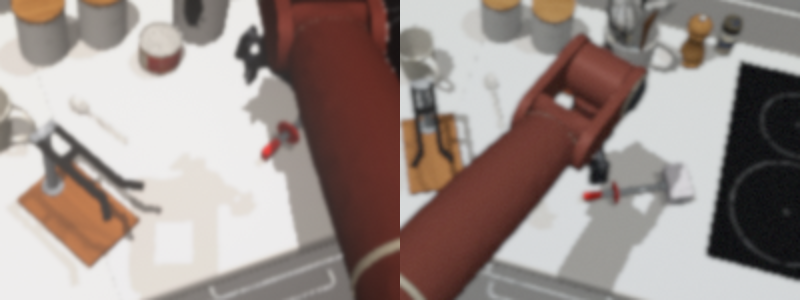

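Both views show the gripper just above the red end, which the arm does not hide, and the mallet and stand are undisturbed. I'll refine the mallet axis with this unblocked data and check the stand from "top".

Run:
```python
from h import *
np.set_printoptions(precision=1,suppress=True)
I=np.load("topI.npy").astype(int);P=np.load("topP.npy")*1000;S=np.load("sceneI.npy").astype(int);Q=np.load("sceneP.npy")*1000
hd=P[(P[...,2]>37)&(P[...,2]<52)&(P[...,0]>500)&(P[...,0]<630)&(P[...,1]>-310)&(P[...,1]<-215)&(I.min(-1)>120)]
r=cv2.minAreaRect(hd[:,:2].astype(np.float32));print("head",len(hd),r)
for n,J,W in (("top",I,P),("scene",S,Q)):
    red=(J[...,0]>1.6*J[...,1])&(J[...,0]>1.6*J[...,2])&(J[...,0]>110)
    m=red&(np.abs(W[...,0]-505)<40)&(np.abs(W[...,1]+125)<45)&(W[...,2]<60)&(W[...,2]>5)
    p=W[m];u=np.array([-.43,.903]);nn=np.array([.903,.43])
    s=(p[:,:2]-[496,-112])@u;t=(p[:,:2]-[496,-112])@nn
    print(n,len(p),"s range",s.min(),s.max())
    for lo in range(-50,25,8):
        k=(s>lo)&(s<=lo+8)
        if k.sum():
            kk=k&(p[:,2]>28);print(lo+4,k.sum(),"t",t[k].min(),t[k].max(),"topt",t[kk].mean() if kk.any() else None,"z",p[k,2].max())
h=cv2.cvtColor(I.astype(np.uint8),cv2.COLOR_RGB2HSV)
m=(h[...,1]>90)&(h[...,0]<20)&(np.abs(P[...,2]-14)<10)&(P[...,0]>380)&(P[...,0]<640)&(P[...,1]>120)&(P[...,1]<310)
r=cv2.minAreaRect(P[m][:,:2].astype(np.float32));print("foot",m.sum(),r)
m=(I.sum(-1)<300)&(np.abs(P[...,2]-175)<9)&(P[...,0]>380)&(P[...,0]<640)&(P[...,1]>120)&(P[...,1]<310)
p=P[m][:,:2]-[487,203.5];a=np.radians(25.8);x=p@[np.cos(a),np.sin(a)];y=p@[-np.sin(a),np.cos(a)]
print("prong x",x.min(),x.max())
for lo in range(-90,30,15):
    k=(x>lo)&(x<lo+15);print(lo,"L",np.sort(y[k&(y>0)])[[0,-1]] if (k&(y>0)).any() else 0,"R",np.sort(y[k&(y<0)])[[0,-1]] if (k&(y<0)).any() else 0)
```

```text
head 185 ((567.8140869140625, -261.23297119140625), (69.4600601196289, 44.53892135620117), 24.26592445373535)
top 39 s range -44.96987374470003 16.07996119823684
-46 9 t -12.284218390363487 13.215215140595777 topt 0.5407673999915144 z 43.328814587670905
-14 5 t -2.555310625380115 2.7442556968164653 topt 0.27968068160147935 z 35.21799936472969
-6 7 t -4.607522274516837 5.766278104137546 topt -1.5957124199594719 z 38.73258877254804
2 8 t -2.804113182512634 8.079419229155572 topt 3.031928248652935 z 36.54722962061952
10 7 t -4.411189408741181 6.975754124229515 topt 1.1622383197930175 z 37.2496715032693
18 3 t -1.2549610821104866 1.3183853581916898 topt 0.03171213804060158 z 36.7727989700819
scene 64 s range -48.22682733013426 17.53083956954229
-46 13 t -12.4551449253102 6.873194709132899 topt -3.5612023979843745 z 48.48095938750241
-38 6 t -14.075576861265327 11.796989996191886 topt -0.2242062466131527 z 46.56767337495027
-14 7 t -0.45027827517298646 10.866910970652652 topt 4.288936992044506 z 37.8742783596373
-6 10 t -0.22716623432915992 10.056124203318591 topt 3.611320982336742 z 38.881914207570034
2 8 t -0.0937551357505014 8.30612860751941 topt 5.038289538963791 z 37.62453611363492
10 11 t -1.1900270166871845 9.4153476377675 topt 3.8159221838710695 z 37.321982297543464
18 9 t -0.9261071550076796 9.014332018894445 topt 3.9042681983738783 z 35.92339628840069
foot 660 ((506.8069152832031, 209.61141967773438), (161.69749450683594, 104.99425506591797), 26.093408584594727)
prong x -88.59044600820592 76.90182879121008
-90 L [17.9 35.8] R [-40.5 -26.9]
-75 L [ 9.4 28.1] R [-34.7 -15.1]
-60 L [ 8.  19.7] R [-23.9 -15.6]
-45 L [ 9.7 20.1] R [-25.4 -14.1]
-30 L [ 9.2 19.6] R [-24. -16.]
-15 L [13.  17.7] R [-25.5 -14. ]
0 L [ 8.6 20.1] R [-23.5 -16. ]
15 L [ 0.2 17.2] R [-19.   -0.3]
```

```bash
python3 mv.py .499 -.111 .01 114.8 8
```

```text
[ 0.4894303  -0.0878821   0.17493911] 2.079852884442893 0.9989692777009648
[-3.1, -0.4, 20.6, 0.5]
[-3.1, -0.3, 20.6, 0.5]
[-3.1, -0.3, 20.6, 0.5]
[-3.1, -0.3, 20.6, 0.5]
[-3.1, -0.2, 20.6, 0.5]
[-3.1, -0.2, 20.6, 0.5]
[-3.1, -0.2, 20.6, 0.5]
[-3.1, -0.2, 20.6, 0.5]
```

Request:
{"api": "step_arm", "payload": {
  "steps": [
    [-3,0,19,0.5],
    [-4,0,19,0.5],
    [-4,0,19,0.5],
    [-4,0,19,0.5],
    [-4,0,19,0.5],
    [-4,0,19,0.5],
    [-3,0,15,0.5],
    [0,0,0,0]
  ],
  "claw": 60
}}

```text
time: 3.6
tool_pos: [0.5039, -0.1167, 0.0452]
tool_rot: [0.008, 0.536, 0.844, -0.002]
contact_force: [-1.7, 0.2, 1.3]
gripper_width: 0.597
```

```bash
python3 mv.py .499 -.111 .006 114.8 4
```

```text
[ 0.50389756 -0.11672202  0.04523451] 2.0104319567874374 0.5967840134731028
[1.8, -0.5, 9.8, 0.1]
[1.8, -0.5, 9.8, 0.1]
[1.8, -0.5, 9.8, 0.1]
[1.8, -0.5, 9.8, 0.1]
```

Request:
{"api": "step_arm", "payload": {
  "steps": [
    [2,-0.5,10,0],
    [2,-0.5,10,0],
    [2,-0.5,10,0],
    [1,0,6,0],
    [0,0,0,0],
    [0,0,0,0]
  ]
}}

```text
time: 4.2
tool_pos: [0.5007, -0.112, 0.0088]
tool_rot: [0.009, 0.536, 0.844, -0.001]
contact_force: [0.3, 1.4, -0.1]
gripper_width: 0.603
```

```bash
python3 mv.py .499 -.111 .006 114.8 2
```

```text
[ 0.50071899 -0.11200744  0.00875596] 2.00944568072564 0.6029477532048361
[0.8, -0.6, 1.4, 0.2]
[0.8, -0.6, 1.4, 0.2]
```

Request:
{"api": "step_arm", "payload": {
  "steps": [
    [1,-1,2,0],
    [0,0,0,0],
    [0,0,0,0],
    [0,0,0,0],
    [0,0,0,0],
    [0,0,0,0],
    [0,0,0,0],
    [0,0,0,0]
  ],
  "claw": 0
}}

```text
time: 5.0
tool_pos: [0.5003, -0.1117, 0.0079]
tool_rot: [0.011, 0.536, 0.844, -0.001]
contact_force: [0.1, 0.1, -0.7]
gripper_width: 0.15
```

Request:
{"api": "step_arm", "payload": {
  "steps": [
    [0,0,0,0],
    [0,0,0,0],
    [0,0,0,0]
  ]
}}

```text
time: 5.3
tool_pos: [0.5003, -0.1117, 0.0079]
tool_rot: [0.011, 0.536, 0.844, -0.001]
contact_force: [-0.7, -0.4, -0.1]
gripper_width: 0.151
```

Gripped: 0.15 of the stroke is about 13 mm. Lift.

Request:
{"api": "step_arm", "payload": {
  "steps": [
    [0,0,-10,0],
    [0,0,-25,0],
    [0,0,-35,0],
    [0,0,-35,0],
    [0,0,-35,0],
    [0,0,-35,0],
    [0,0,-35,0],
    [0,0,-25,0]
  ]
}}

```text
time: 6.1
tool_pos: [0.4904, -0.1059, 0.2468]
tool_rot: [0.001, 0.537, 0.844, -0.001]
contact_force: [0.4, 0.8, -2.0]
gripper_width: 0.15
```

Request:
{"api": "step_arm", "payload": {
  "steps": [
    [0,0,-25,0],
    [0,0,-15,0],
    [0,0,0,0],
    [0,0,0,0],
    [0,0,0,0]
  ]
}}

```text
time: 6.6
tool_pos: [0.4901, -0.1052, 0.2923]
tool_rot: [0.003, 0.537, 0.844, -0.0]
contact_force: [0.1, -0.7, -1.5]
gripper_width: 0.153
```

Run:
```python
from h import *
s=state();print(s["tool_pos"],s["gripper_width"],s["contact_force"],s["ft_torque"])
a,_,P=grab("scene");b,_,Q=grab("top")
save(np.hstack([cv2.resize(a[120:270,200:400],(400,300)),cv2.resize(b[120:270,200:400],(400,300))]),"e")
```

```text
[ 0.49012832 -0.10522819  0.29231277] 0.15334106801308614 [ 0.11501928 -0.71199795 -1.49241503] [ 0.22886035  0.09555835 -0.00342331]
```

View pics/e.png

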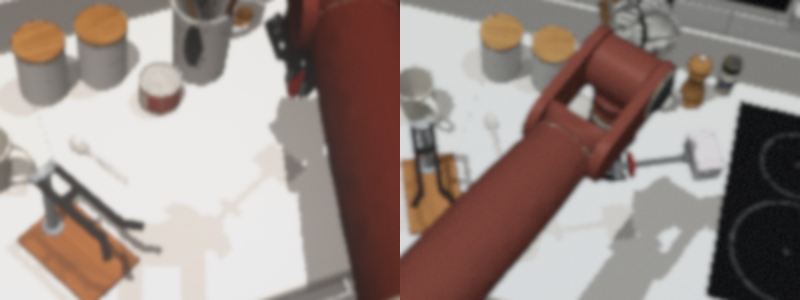

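The mallet is lifted level (head at right in the top half) and the moment is about 0.25 N m. Now I'll loosen in small steps, watching the moment.

Request:
{"api": "step_arm", "payload": {
  "steps": [
    [0,0,0,0],
    [0,0,0,0]
  ],
  "claw": 13
}}

```text
time: 6.9
tool_pos: [0.4891, -0.1048, 0.2892]
tool_rot: [0.0, 0.537, 0.844, -0.001]
contact_force: [0.4, -0.4, -0.6]
gripper_width: 0.15
```

```bash
cat > w.py <<'E'
from plant import state
s=state();print(s["time"],s["gripper_width"],s["contact_force"].round(2),s["ft_torque"].round(3))
E
python3 w.py
```

```text
6.9 0.14982711156448636 [ 0.41 -0.4  -0.62] [ 0.27   0.139 -0.014]
```

Request:
{"api": "step_arm", "payload": {
  "steps": [
    [0,0,0,0],
    [0,0,0,0]
  ],
  "claw": 14
}}

```text
time: 7.1
tool_pos: [0.4888, -0.1047, 0.2881]
tool_rot: [-0.001, 0.537, 0.844, -0.001]
contact_force: [-0.1, 0.6, -1.8]
gripper_width: 0.151
```

```bash
python3 w.py
```

```text
7.1 0.1509635405579583 [-0.12  0.57 -1.84] [0.237 0.122 0.024]
```

Request:
{"api": "step_arm", "payload": {
  "steps": [
    [0,0,0,0],
    [0,0,0,0]
  ],
  "claw": 14.6
}}

```text
time: 7.3
tool_pos: [0.4888, -0.1047, 0.288]
tool_rot: [-0.001, 0.537, 0.844, -0.001]
contact_force: [0.8, -0.4, -1.2]
gripper_width: 0.146
```

```bash
python3 w.py
```

```text
7.3 0.14586721691706653 [ 0.77 -0.36 -1.23] [0.277 0.076 0.015]
```

Request:
{"api": "step_arm", "payload": {
  "steps": [
    [0,0,0,0],
    [0,0,0,0]
  ],
  "claw": 15.2
}}

```text
time: 7.5
tool_pos: [0.4889, -0.1048, 0.2881]
tool_rot: [-0.001, 0.537, 0.844, -0.001]
contact_force: [0.3, 0.6, -1.8]
gripper_width: 0.153
```

```bash
python3 w.py
```

```text
7.5 0.1531340788974552 [ 0.34  0.58 -1.83] [0.266 0.131 0.046]
```

Request:
{"api": "step_arm", "payload": {
  "steps": [
    [0,0,0,0],
    [0,0,0,0]
  ],
  "claw": 15.6
}}

```text
time: 7.7
tool_pos: [0.4889, -0.1048, 0.2883]
tool_rot: [-0.001, 0.537, 0.844, -0.001]
contact_force: [0.3, 0.7, -1.1]
gripper_width: 0.159
```

```bash
python3 w.py
```

```text
7.7 0.1592444899957034 [ 0.25  0.74 -1.13] [0.206 0.134 0.012]
```

Request:
{"api": "step_arm", "payload": {
  "steps": [
    [0,0,0,0],
    [0,0,0,0]
  ],
  "claw": 15.9
}}

```text
time: 7.9
tool_pos: [0.4891, -0.105, 0.2886]
tool_rot: [-0.0, 0.537, 0.844, -0.001]
contact_force: [1.6, -1.9, -1.5]
gripper_width: 0.159
```

```bash
python3 w.py
```

```text
7.9 0.1585552157912897 [ 1.55 -1.91 -1.54] [0.138 0.045 0.023]
```

Request:
{"api": "step_arm", "payload": {
  "steps": [
    [0,0,0,0],
    [0,0,0,0]
  ]
}}

```text
time: 8.1
tool_pos: [0.4891, -0.1051, 0.2886]
tool_rot: [-0.0, 0.537, 0.844, -0.001]
contact_force: [-0.6, 0.9, -2.7]
gripper_width: 0.163
```

```bash
python3 w.py
```

```text
8.1 0.16311832696275083 [-0.55  0.86 -2.65] [0.265 0.063 0.055]
```

Run:
```python
from h import *
s=state();print(s["time"],s["ft_torque"].round(3),s["contact_force"].round(2))
b,_,Q=grab("top");a,_,P=grab("scene")
s=state();print(s["time"],s["ft_torque"].round(3),s["contact_force"].round(2))
save(np.hstack([cv2.resize(a[120:270,200:400],(400,300)),cv2.resize(b[120:270,200:400],(400,300))]),"f")
```

```text
8.1 [0.265 0.063 0.055] [-0.55  0.86 -2.65]
8.2 [ 0.278  0.152 -0.011] [-0.52  0.63 -2.09]
```

View pics/f.png

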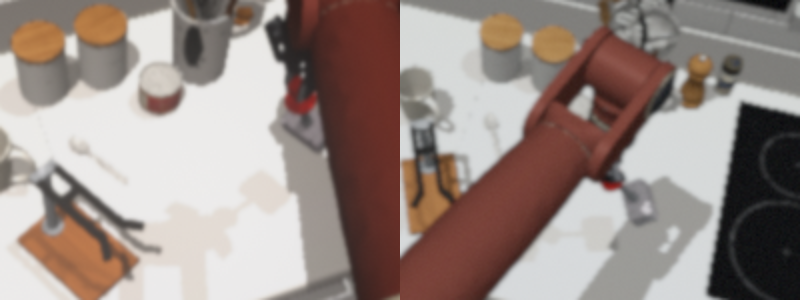

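The head has swung well down (red collar at fingertips, head below and right in the top half). I'll measure how far.

```bash
cat > mal.py <<'E'
from h import *
np.set_printoptions(precision=1,suppress=True)
s=state();g=np.array(s["tool_pos"])*1000+[0,0,19];print(s["time"],"grasp",g,s["gripper_width"],s["ft_torque"].round(2),s["contact_force"].round(1))
A=[]
for c in("scene","top"):
    I,_,P=grab(c);A.append(I);P=P*1000;I=I.astype(int);near=np.linalg.norm(P[...,:2]-g[:2],axis=-1)
    m=(I[...,0]>1.6*I[...,1])&(I[...,0]>100)&(I[...,0]>1.6*I[...,2])&(near<90)&(P[...,2]>g[2]-90)&(P[...,2]<g[2]+25)
    k=(np.ptp(I,axis=-1)<40)&(near<220)&(P[...,2]>30)&(P[...,2]<g[2]-70)&(I.min(-1)>60)
    for n,q in(("red",m),("grey",k)):
        p=P[q];v,u=np.nonzero(q)
        if len(p):print(c,n,len(p),"med",np.median(p,0),"min",p.min(0),"max",p.max(0),"px",u.mean(),v.mean())
E
python3 mal.py
```

```text
8.2 grasp [ 489.  -104.9  307.5] 0.1573569453618984 [ 0.3  0.1 -0. ] [-0.5  0.6 -2.1]
scene red 125 med [ 483.5 -104.   265.9] min [ 471.7 -130.4  220.2] max [505.8 -83.8 329.2] px 348.288 170.248
scene grey 371 med [ 498.9 -138.2  168.7] min [ 469.  -170.4  125.1] max [ 540.3 -113.2  219.1] px 350.6711590296496 186.1832884097035
top red 33 med [ 479.8 -117.8  264. ] min [ 471.8 -130.4  254.3] max [ 485.9 -100.5  268.9] px 303.06060606060606 213.3030303030303
top grey 286 med [ 494.  -151.   168.6] min [ 466.6 -185.5  131. ] max [ 547.1 -116.   225. ] px 310.7902097902098 224.03846153846155
```

Request:
{"api": "step_arm", "payload": {
  "steps": [
    [0,0,0,0],
    [0,0,0,0],
    [0,0,0,0],
    [0,0,0,0]
  ]
}}

```text
time: 8.7
tool_pos: [0.4894, -0.1054, 0.2889]
tool_rot: [0.001, 0.537, 0.844, -0.001]
contact_force: [0.7, 0.3, -2.4]
gripper_width: 0.159
```

```bash
python3 mal.py
```

```text
8.7 grasp [ 489.4 -105.4  307.9] 0.15912590702045584 [0.1 0.1 0.1] [ 0.7  0.3 -2.4]
scene red 122 med [ 483.7 -104.7  265.9] min [ 472.  -130.   222.7] max [505.7 -85.3 326.1] px 348.38524590163934 170.30327868852459
scene grey 376 med [ 499.1 -137.3  168.4] min [ 469.2 -172.2  122.4] max [ 543.2 -112.7  219.1] px 350.593085106383 186.10638297872342
top red 30 med [ 479.2 -119.   264.1] min [ 469.8 -130.4  258.1] max [ 484.1 -103.7  270.2] px 303.3333333333333 213.26666666666668
top grey 287 med [ 493.8 -151.4  168.3] min [ 466.2 -185.5  129.4] max [ 543.7 -116.   227.5] px 310.98257839721254 223.98606271777004
```

Static at roughly 15–20° tilt. I'll loosen slightly more.

Request:
{"api": "step_arm", "payload": {
  "steps": [
    [0,0,0,0],
    [0,0,0,0],
    [0,0,0,0]
  ],
  "claw": 16.1
}}

```text
time: 9.1
tool_pos: [0.4894, -0.1054, 0.289]
tool_rot: [0.001, 0.537, 0.844, -0.001]
contact_force: [0.2, -0.1, -2.2]
gripper_width: 0.162
```

```bash
python3 mal.py
```

```text
9.1 grasp [ 489.4 -105.4  308. ] 0.16152113375883828 [ 0.1  0.  -0. ] [ 0.2 -0.1 -2.2]
scene red 121 med [ 483.9 -104.9  266. ] min [ 471.7 -131.   224.6] max [505.5 -87.2 327. ] px 348.40495867768595 170.20661157024793
scene grey 376 med [ 498.4 -137.9  168.4] min [ 467.9 -171.9  126.7] max [ 541.9 -112.8  217.9] px 350.6276595744681 186.09308510638297
top red 30 med [ 478.9 -118.3  264.2] min [ 471.2 -130.4  255.5] max [ 485.7 -103.7  270.3] px 303.26666666666665 213.26666666666668
top grey 287 med [ 494.2 -151.4  169.1] min [ 466.2 -185.7  126.5] max [ 542.3 -115.9  228.1] px 310.98257839721254 223.9616724738676
```

Request:
{"api": "step_arm", "payload": {
  "steps": [
    [0,0,0,0],
    [0,0,0,0],
    [0,0,0,0]
  ],
  "claw": 16.3
}}

```text
time: 9.5
tool_pos: [0.4895, -0.1055, 0.2891]
tool_rot: [0.001, 0.537, 0.844, -0.002]
contact_force: [-1.7, -0.1, -2.4]
gripper_width: 0.161
```

```bash
python3 mal.py|grep -v red
```

```text
9.5 grasp [ 489.5 -105.5  308.1] 0.16088378824165833 [-0.   0.1  0. ] [-1.7 -0.1 -2.4]
scene grey 503 med [ 483.6 -101.7  162.2] min [ 451.6 -140.6  120.8] max [529.5 -75.9 235.3] px 341.37574552683895 195.0755467196819
top grey 294 med [ 475.  -103.2  159.7] min [ 443.6 -135.5  119.7] max [515.5 -69.4 219.9] px 295.48639455782313 227.20408163265307
```

Request:
{"api": "step_arm", "payload": {
  "steps": [
    [0,0,0,0],
    [0,0,0,0]
  ]
}}

```text
time: 9.8
tool_pos: [0.4895, -0.1056, 0.289]
tool_rot: [0.001, 0.537, 0.844, -0.002]
contact_force: [0.0, 1.1, -1.8]
gripper_width: 0.164
```

Request:
{"api": "step_arm", "payload": {
  "steps": [
    [0,0,0,0],
    [0,0,0,0],
    [0,0,0,0],
    [0,0,0,0]
  ],
  "claw": 0
}}

```text
time: 10.2
tool_pos: [0.4895, -0.1056, 0.2891]
tool_rot: [0.001, 0.537, 0.844, -0.002]
contact_force: [-0.2, 0.0, -2.4]
gripper_width: 0.157
```

```bash
python3 mal.py
python3 - <<'E'
from h import *
b,_,Q=grab("top");a,_,P=grab("scene")
save(np.hstack([cv2.resize(a[140:240,280:400],(400,333)),cv2.resize(b[160:260,250:370],(400,333))]),"g")
E
python3 mv.py .38 .150 .275 115 8
```

```text
10.2 grasp [ 489.5 -105.6  308.1] 0.1565802750251987 [ 0.   0.  -0.1] [-0.2  0.  -2.4]
scene red 129 med [480.7 -93.  264.6] min [ 463.8 -116.9  238.9] max [503.5 -76.9 327.2] px 344.69767441860466 173.984496124031
scene grey 530 med [478.2 -89.2 161.7] min [ 443.7 -128.   120.6] max [522.8 -61.4 237. ] px 337.9962264150943 198.16792452830188
top red 48 med [476.3 -98.7 261.8] min [ 462.7 -115.4  257. ] max [489.2 -80.2 267.3] px 296.9583333333333 212.91666666666666
top grey 303 med [473.1 -97.  159. ] min [ 441.8 -128.7  120.6] max [514.4 -63.3 224.6] px 293.5874587458746 227.25412541254124
[ 0.489518   -0.10562776  0.28907106] 2.008174117037444 0.15225522419942014
[34.7, 1.1, 1.8, 0.0]
[34.7, 1.1, 1.8, 0.0]
[34.7, 1.1, 1.8, 0.0]
[34.7, 1.1, 1.8, 0.0]
[34.7, 1.1, 1.8, 0.0]
[34.7, 1.1, 1.8, 0.0]
[34.7, 1.1, 1.8, 0.0]
[34.7, 1.1, 1.8, 0.0]
```

View pics/g.png

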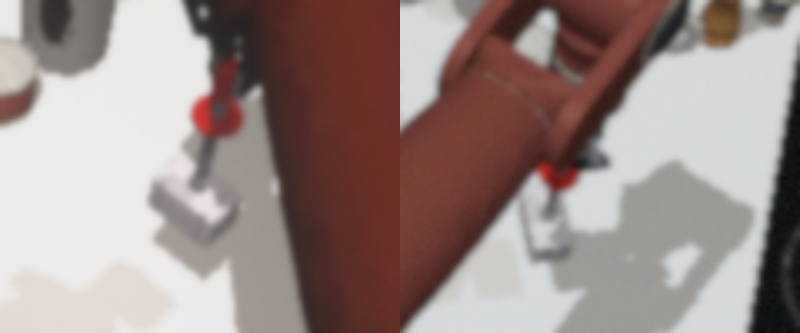

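The mallet hangs head down, with the collar below the fingers and about 5° of tilt. Next I'll carry it to the front of the slot.

```bash
python3 mv.py .370 .134 .240 115 12
```

```text
[ 0.489518   -0.10562776  0.28907106] 2.008174117037444 0.15225522419942014
[22.3, -0.6, 4.1, 0.0]
[22.3, -0.6, 4.1, 0.0]
[22.3, -0.6, 4.1, 0.0]
[22.3, -0.6, 4.1, 0.0]
[22.3, -0.6, 4.1, 0.0]
[22.3, -0.6, 4.1, 0.0]
[22.3, -0.6, 4.1, 0.0]
[22.3, -0.6, 4.1, 0.0]
[22.3, -0.6, 4.1, 0.0]
[22.3, -0.6, 4.1, 0.0]
[22.3, -0.6, 4.1, 0.0]
[22.3, -0.6, 4.1, 0.0]
```

Request:
{"api": "step_arm", "payload": {
  "steps": [
    [12,-1,4,0],
    [22,-1,4,0],
    [25,-1,4,0],
    [25,0,4,0],
    [25,0,4,0],
    [25,-1,4,0],
    [25,-1,4,0],
    [25,0,4,0]
  ]
}}

```text
time: 11.2
tool_pos: [0.4014, 0.0662, 0.2533]
tool_rot: [-0.0, 0.539, 0.842, -0.001]
contact_force: [-0.1, 0.0, -1.4]
gripper_width: 0.158
```

```bash
python3 mv.py .370 .134 .240 115 7
```

```text
[0.40142906 0.06621596 0.25328778] 2.0036183992534355 0.15841106504775793
[10.7, -0.0, 1.9, -0.0]
[10.7, -0.0, 1.9, -0.0]
[10.7, -0.0, 1.9, -0.0]
[10.7, 0.0, 1.9, -0.0]
[10.7, 0.0, 1.9, -0.0]
[10.7, 0.0, 1.9, -0.0]
[10.7, 0.0, 1.9, -0.0]
```

Request:
{"api": "step_arm", "payload": {
  "steps": [
    [12,0,2,0],
    [12,0,2,0],
    [12,0,2,0],
    [11,0,2,0],
    [11,0,2,0],
    [8,0,1,0],
    [0,0,0,0],
    [0,0,0,0]
  ]
}}

```text
time: 12.0
tool_pos: [0.3666, 0.1337, 0.239]
tool_rot: [-0.001, 0.536, 0.844, -0.001]
contact_force: [0.4, -0.6, -2.3]
gripper_width: 0.155
```

```bash
cat > sl.py <<'E'
from h import *
np.set_printoptions(precision=1,suppress=True)
s=state();g=np.array(s["tool_pos"])*1000+[0,0,19];a=np.radians(26);R=np.array([[np.cos(a),np.sin(a)],[-np.sin(a),np.cos(a)]]);O=np.array([487.6,202.2])
print("grasp slot frame",R@(g[:2]-O),g[2])
A=[]
for c in("scene","top"):
    I,_,P=grab(c);A.append(I);P=P*1000;I=I.astype(int);near=np.linalg.norm(P[...,:2]-g[:2],axis=-1)
    p=P.copy();p[...,:2]=(P[...,:2]-O)@R.T
    m=(I[...,0]>1.6*I[...,1])&(I[...,0]>100)&(I[...,0]>1.6*I[...,2])&(near<50)&(np.abs(P[...,2]-g[2]+45)<9)
    q=p[m]
    if len(q):print(c,"collar n",len(q),"x",q[:,0].min(),q[:,0].max(),"y",q[:,1].min(),q[:,1].max(),"z",np.percentile(q[:,2],[5,50,95]))
    b=(I.sum(-1)<300)&(np.abs(P[...,2]-175)<9)&(p[...,0]>-50)&(p[...,0]<10)&(np.abs(p[...,1])<32)
    q=p[b];L=q[q[:,1]>0][:,1];r=q[q[:,1]<0][:,1]
    print(c,"prongs L",np.percentile(L,[3,50,97]) if len(L) else 0,"R",np.percentile(r,[3,50,97]) if len(r) else 0)
import sys
if len(sys.argv)>1: save(np.hstack([cv2.resize(A[0][170:290,180:340],(400,300)),cv2.resize(A[1][160:310,160:360],(400,300))]),sys.argv[1])
E
python3 sl.py h
```

```text
grasp slot frame [-138.8   -8.5] 258.04371256135585
scene collar n 138 x -159.64686922362966 -119.57734989559005 y -16.47888297825468 22.354568604258944 z [211.2 214.3 217.2]
scene prongs L [11.2 18.4 22.5] R [-19.4 -14.  -11.8]
top prongs L 0 R 0
```

View pics/h.png

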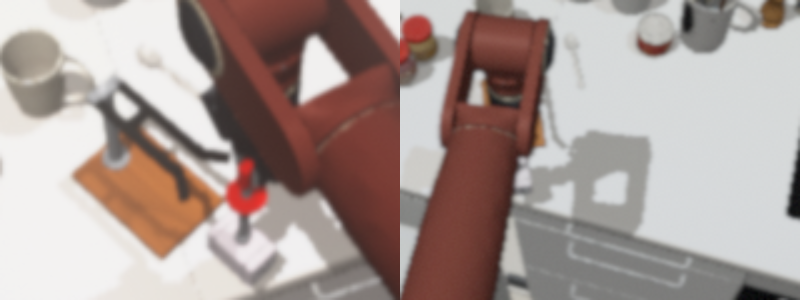

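Left (scene): the collar is just in front of the prong tips, the rod is nearly on the slot's midline and the head is clear of the foot. The collar centre is at x ≈ -140, y ≈ +2 relative to the slot midline. I'll advance to about x = -70, slightly lower, then check.

```bash
cat > go.py <<'E'
import sys
from mv import *
x,y,z,n=map(float,sys.argv[1:]);a=np.radians(26)
w=np.array([487.6+np.cos(a)*x-np.sin(a)*y,202.2+np.sin(a)*x+np.cos(a)*y,z-19])/1000
print(w);plan(w,115,int(n))
E
python3 go.py -69 -10 246 5
```

```text
[0.42996692 0.16296445 0.227     ]
[-0.0, 13.9, 2.4, 0.0]
[-0.0, 13.9, 2.4, 0.0]
[-0.0, 13.9, 2.4, 0.0]
[-0.0, 13.9, 2.4, 0.0]
[0.0, 13.9, 2.4, 0.0]
```

Request:
{"api": "step_arm", "payload": {
  "steps": [
    [0,8,2,0],
    [0,12,2,0],
    [0,14,3,0],
    [0,14,3,0],
    [0,12,2,0],
    [0,10,0,0],
    [0,0,0,0],
    [0,0,0,0]
  ]
}}

```text
time: 12.9
tool_pos: [0.4374, 0.1626, 0.2255]
tool_rot: [-0.001, 0.539, 0.842, -0.001]
contact_force: [0.9, -0.2, -2.5]
gripper_width: 0.15
```

```bash
python3 sl.py; python3 go.py -9 -10 246 5
```

```text
grasp slot frame [-62.5 -13.6] 244.53225007186538
scene collar n 138 x -83.77934363832922 -40.636895662813004 y -23.379694575247385 15.956608745114572 z [197.  200.6 204. ]
scene prongs L [10.9 17.7 22.3] R [-19.8 -14.1 -11. ]
top collar n 8 x -80.48861361972394 -66.67826878866488 y -24.640328022422057 -16.89089895901947 z [195.  198.1 202.9]
top prongs L 0 R 0
[0.48389457 0.18926672 0.227     ]
[0.9, 10.7, -0.3, -0.0]
[0.9, 10.7, -0.3, -0.0]
[0.9, 10.7, -0.3, -0.0]
[0.9, 10.7, -0.3, -0.0]
[0.9, 10.7, -0.3, -0.0]
```

Drifted about 4 mm in -y. I'll correct sideways first, then advance.

Request:
{"api": "step_arm", "payload": {
  "steps": [
    [3,0,0,0],
    [2.5,2,0,0],
    [0,0,0,0]
  ]
}}

```text
time: 13.3
tool_pos: [0.4361, 0.1685, 0.226]
tool_rot: [-0.0, 0.539, 0.842, -0.0]
contact_force: [0.2, 1.0, -2.0]
gripper_width: 0.15
```

```bash
python3 sl.py; python3 go.py -9 -9 246 5
```

```text
grasp slot frame [-61.   -7.7] 245.03301044058867
scene collar n 136 x -81.78921992794359 -40.85615179629851 y -16.432693419765783 22.001662413840673 z [197.6 200.8 204. ]
scene prongs L [11.2 18.3 22.2] R [-19.8 -14.1 -11.4]
top collar n 8 x -79.36045529535758 -67.52083495126726 y -17.872429681199538 -13.04602922704279 z [195.2 198.9 201.2]
top prongs L 0 R 0
[0.48345619 0.19016551 0.227     ]
[-0.0, 10.4, -0.2, -0.0]
[-0.0, 10.4, -0.2, -0.0]
[-0.0, 10.4, -0.2, -0.0]
[-0.0, 10.4, -0.2, -0.0]
[-0.0, 10.4, -0.2, -0.0]
```

Request:
{"api": "step_arm", "payload": {
  "steps": [
    [0.4,9,0,0],
    [0.4,10,0,0],
    [0.4,10,0,0],
    [0.3,7,0,0],
    [0,0,0,0],
    [0,0,0,0]
  ]
}}

```text
time: 14.0
tool_pos: [0.4718, 0.1866, 0.2259]
tool_rot: [-0.0, 0.539, 0.842, -0.0]
contact_force: [-0.3, -0.1, -1.2]
gripper_width: 0.153
```

```bash
python3 sl.py; python3 go.py -9 -9 246 2
```

```text
grasp slot frame [-21.   -7.1] 244.87431531254688
scene collar n 133 x -42.07557301290438 0.2206557103162834 y -18.9586232741196 22.49136827266208 z [197.3 200.7 204.3]
scene prongs L [11.  18.3 22.1] R [-21.7 -15.3 -11.7]
top collar n 8 x -36.497724796713 -24.644159754544663 y -19.960814706788486 -11.124230460860408 z [194.1 197.3 199.6]
top prongs L 0 R [-23.9 -19.7 -12.8]
[0.48345619 0.19016551 0.227     ]
[-0.8, 6.2, -0.5, -0.1]
[-0.8, 6.2, -0.5, -0.1]
```

Request:
{"api": "step_arm", "payload": {
  "steps": [
    [0,6,0,0],
    [-0.5,5,0,0],
    [0,0,4,0],
    [0,0,4,0],
    [0,0,4,0],
    [0,0,0,0]
  ]
}}

```text
time: 14.7
tool_pos: [0.482, 0.1907, 0.2126]
tool_rot: [-0.0, 0.539, 0.842, -0.0]
contact_force: [-0.1, -0.1, -1.9]
gripper_width: 0.153
```

```bash
python3 sl.py
```

```text
grasp slot frame [-10.1  -7.9] 231.6338116855413
scene collar n 139 x -31.648536438071627 29.871498442717147 y -18.457678418444758 21.780648859259472 z [182.8 187.4 191. ]
scene prongs L [10.7 19.1 22. ] R [-21.5 -14.9 -12. ]
top collar n 7 x -22.656246392977636 -14.003349662581941 y -20.494325993696776 -15.517108002413275 z [179.4 184.  188.2]
top prongs L 0 R [-23.9 -18.9 -13. ]
```

Request:
{"api": "step_arm", "payload": {
  "steps": [
    [0,0,3,0],
    [0,0,2,0],
    [0,0,0,0]
  ]
}}

```text
time: 15.1
tool_pos: [0.4827, 0.1908, 0.2086]
tool_rot: [0.001, 0.539, 0.842, 0.001]
contact_force: [-1.0, 0.4, -1.5]
gripper_width: 0.152
```

Request:
{"api": "step_arm", "payload": {
  "steps": [
    [0,0,2,0],
    [0,0,0,0]
  ]
}}

```text
time: 15.3
tool_pos: [0.4831, 0.191, 0.209]
tool_rot: [0.001, 0.539, 0.842, 0.001]
contact_force: [-0.0, 0.9, -1.9]
gripper_width: 0.152
```

```bash
python3 sl.py|head -2
```

```text
grasp slot frame [-9.  -8.1] 228.01706982725986
scene collar n 146 x -31.100237657010215 28.342889313200388 y -18.900278493330518 22.70356100547244 z [177.6 184.  186.9]
```

Request:
{"api": "step_arm", "payload": {
  "steps": [
    [0,0,3,0],
    [0,0,1,0]
  ]
}}

```text
time: 15.6
tool_pos: [0.4835, 0.1913, 0.2085]
tool_rot: [0.002, 0.539, 0.842, 0.002]
contact_force: [-0.4, -0.9, 0.5]
gripper_width: 0.153
```

Request:
{"api": "step_arm", "payload": {
  "steps": [
    [0,0,2,0],
    [0,0,0,0]
  ]
}}

```text
time: 15.8
tool_pos: [0.4839, 0.1914, 0.2087]
tool_rot: [0.002, 0.539, 0.842, 0.002]
contact_force: [-0.9, 0.4, -1.9]
gripper_width: 0.156
```

```bash
python3 sl.py|head -2;python3 w.py
```

```text
grasp slot frame [-8.1 -8.1] 227.67003396912716
scene collar n 152 x -28.985364469984855 32.2566649100056 y -19.272965465351188 22.309288777163047 z [176.5 183.2 186.8]
15.9 0.152248428661583 [-0.08 -0.36  1.95] [-0.001  0.124  0.024]
```

Contact: the descent has stalled at 0.2085 m and the wrist's downward load is gone. I'll loosen gently, then open.

Request:
{"api": "step_arm", "payload": {
  "steps": [
    [0,0,0,0],
    [0,0,0,0],
    [0,0,0,0]
  ],
  "claw": 16.5
}}

```text
time: 16.2
tool_pos: [0.4841, 0.1915, 0.2076]
tool_rot: [0.002, 0.539, 0.842, 0.002]
contact_force: [0.7, -0.0, 0.5]
gripper_width: 0.166
```

Request:
{"api": "step_arm", "payload": {
  "steps": [
    [0,0,0,0],
    [0,0,0,0],
    [0,0,0,0],
    [0,0,0,0],
    [0,0,0,0]
  ],
  "claw": 45
}}

```text
time: 16.7
tool_pos: [0.4839, 0.1913, 0.2068]
tool_rot: [0.002, 0.539, 0.842, 0.002]
contact_force: [0.1, 0.1, -0.3]
gripper_width: 0.452
```

```bash
python3 sl.py i;python3 w.py
```

```text
grasp slot frame [-8.1 -8.1] 225.81716088993446
scene collar n 138 x -28.950544671105014 28.689642697522107 y -17.56165546128908 22.62490543463715 z [175.7 182.1 185.4]
scene prongs L [ 8.2 18.9 22.4] R [-21.6 -14.9  -6.5]
top prongs L 0 R [-23.9 -19.  -12.9]
16.8 0.45232481513174355 [-0.12  0.8   0.08] [-0.007  0.031  0.002]
```

View pics/i.png

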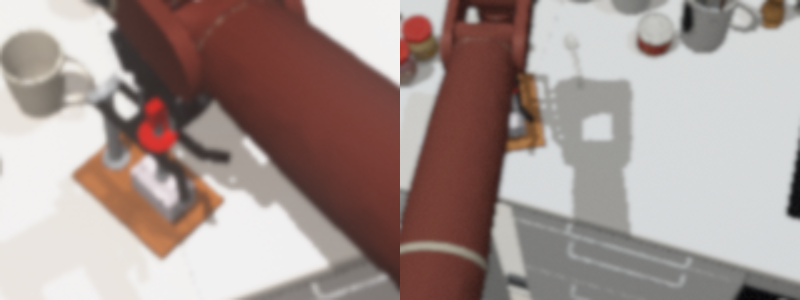

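Left view: the fingers are open and the collar sits on both prongs, with the head hanging over the foot. I'll withdraw straight up.

Request:
{"api": "step_arm", "payload": {
  "steps": [
    [0,0,-5,0],
    [0,0,-10,0],
    [0,0,-15,0],
    [0,0,-20,0],
    [0,0,-30,0],
    [0,0,-30,0],
    [0,0,-30,0],
    [0,0,0,0]
  ]
}}

```text
time: 17.6
tool_pos: [0.4832, 0.1912, 0.3604]
tool_rot: [0.004, 0.539, 0.842, 0.004]
contact_force: [0.0, -0.3, 0.0]
gripper_width: 0.449
```

Request:
{"api": "step_arm", "payload": {
  "steps": [
    [-40,0,-10,0],
    [-50,0,0,0],
    [-50,0,0,0],
    [-50,0,0,0],
    [-30,0,0,0],
    [0,0,0,0],
    [0,0,0,0],
    [0,0,0,0]
  ]
}}

```text
time: 18.4
tool_pos: [0.5778, -0.013, 0.3776]
tool_rot: [0.007, 0.537, 0.843, 0.007]
contact_force: [0.1, 0.3, 0.5]
gripper_width: 0.45
```

Run:
```python
from h import *
np.set_printoptions(precision=1,suppress=True)
print(state()["tool_pos"],state()["contact_force"])
a=np.radians(26);R=np.array([[np.cos(a),np.sin(a)],[-np.sin(a),np.cos(a)]]);A=[]
for c in("scene","top"):
    I,_,P=grab(c);A.append(I);P=P*1000;I=I.astype(int);p=P.copy();p[...,:2]=(P[...,:2]-[487.6,202.2])@R.T
    red=(I[...,0]>1.6*I[...,1])&(I[...,0]>100)&(I[...,0]>1.6*I[...,2])&(np.hypot(p[...,0]+10,p[...,1])<35)
    q=p[red&(np.abs(p[...,2]-179)<9)];print(c,"collar",len(q),q.min(0),q.max(0),np.median(q,0))
    q=p[red&(p[...,2]>200)&(p[...,2]<260)];print("block",len(q),q.mean(0) if len(q) else 0)
    for l in ["tuna_tin","honey_jar","jam_jar","spice_c","mug_blue"]:
        for b in boxes_of(c,l)[:1]: print(l,round(b["p"],2),np.round(b["box"]).tolist())
save(np.hstack([cv2.resize(A[0][170:290,130:290],(400,300)),cv2.resize(A[1][140:260,120:280],(400,300))]),"j")
```

```text
[ 0.6 -0.   0.4] [0.1 0.3 0.5]
scene collar 147 [-29.  -18.4 170.7] [ 15.9  22.4 187.3] [-13.7   6.7 181.7]
block 74 [-10.7   4.8 231.6]
tuna_tin 0.61 [267.0, 150.0, 22.0, 30.0]
jam_jar 0.74 [143.0, 239.0, 30.0, 33.0]
spice_c 0.73 [147.0, 277.0, 15.0, 23.0]
mug_blue 0.96 [177.0, 183.0, 44.0, 36.0]
top collar 8 [ -4.2  13.  170.6] [ 12.9  21.3 180.6] [  4.1  17.1 176. ]
block 22 [-11.    4.2 236.8]
tuna_tin 0.66 [279.0, 167.0, 21.0, 22.0]
honey_jar 0.8 [164.0, 168.0, 17.0, 24.0]
jam_jar 0.75 [152.0, 178.0, 15.0, 28.0]
spice_c 0.72 [131.0, 199.0, 20.0, 24.0]
mug_blue 0.78 [198.0, 154.0, 25.0, 28.0]
```

View pics/j.png

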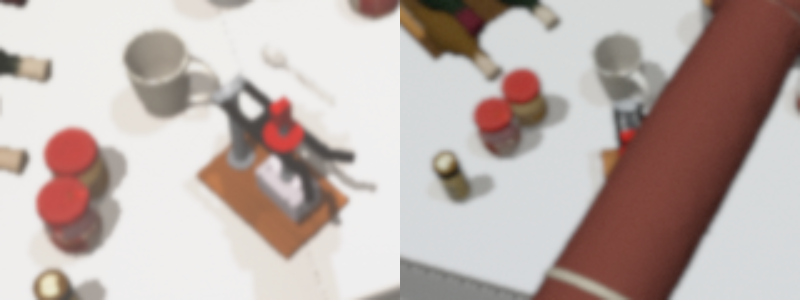

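The mallet hangs upright with its collar on both prongs (centre x ≈ -7, y ≈ 2, z ≈ 179 mm). Bystanders are where they were. Handing in.

```bash
python3 -c "from plant import job_done; print(job_done())"
```

```text
the job is handed in; nothing more can be done
None
```

The mallet is hanging in the stand and the job is handed in, at about 18.5 s of the 58 s allowed. I gripped it by the red end, lifted it level and eased the grip in small steps until the head swung down. Then I tightened again, slid the rod into the slot, lowered the collar onto the prongs, let go and withdrew.

**Last checks**
- **Collar:** its centre is about 7 mm in front of the marked place and 2 mm to the side. It sits about 4 mm above the prong tops by the scene camera.
- **Mallet and arm:** the mallet looks upright in the scene picture. The gripper is clear and the wrist force is about zero.
- **Bystanders:** none looks moved in the last pictures, and the boxes found are within a few pixels of the first ones. The honey jar was missed by the network in the last scene view, but it shows in that picture and was found in the top view.

**What disagreed or was unsure**
- **Slot midline:** the two cameras disagreed by about 3 mm on it, so I used the scene camera close up.
- **Swing:** the head first stopped at about 15–20° and needed a little more loosening. It was then clamped about 5° off straight.
- **Top view at the end:** the arm hid most of the collar, so only the scene camera confirms the final position.

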